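Feed one check ball into the tray and present it at the valve block

ROBOT

A 6-joint arm with a two-finger parallel gripper is mounted at the origin on the work surface. World frame = base frame: x ahead of the robot, y to its left, z up, the work surface at z = 0. Lengths are in m, angles in rad, forces in N, time in s.
With the tool pointing down it reaches from about 0.25 to 0.775 m from the base axis. Payload 4 kg.
Tool frame: the origin (TCP) lies at the very end of the fingers, on their centre line; the grasp point (between the pads) lies 19 mm behind it; z points along the fingers, y is the direction in which the jaws open and shut (so a half turn about z gives the same grasp; the last joint's range is limited). The gripper opens to 94 mm and grips with 3 to 60 N. Pads are 16 mm wide; open, the fingers measure 119 mm over their backs; the gripper's body (75 mm by 177 mm) begins 78 mm behind the grasp point.
Start: joints at [-1.212, 0.087, 1.371, -0, 1.684, -0.103], TCP at [0.245, -0.492, 0.206] pointing down, gripper open.
Joint ranges: [-3.1, 3.1], [-0.76, 2.03], [0.27, 2.55], [-1.08, 4.22], [0.17, 2.65], [-2.57, 2.57]. Speed limits (rad/s): [2.79, 2.79, 3.14, 3.14, 3.14, 3.14].

INTERFACE

Orientations are given as [roll, pitch, yaw] about the fixed x, y, z axes, in that order (R = Rz(yaw) Ry(pitch) Rx(roll)).
In Python, from bench import robot, snapshot, models gives the robot as it stands.
- The arm moves only by the tool arm_command, never from a script. Its argument "commands" is text: rows parted by semicolons, each of 7 numbers parted by spaces: the shift along the tool's x, y, z in mm, then the turn, a rotation vector about the tool's x, y, z in degrees, then the opening, from 0 (shut) to 1 (fully open). In form: tx ty tz rx ry rz hand; .... A call has 1 to 12 rows; each row shifts and turns the pose as measured when the row begins, along the tool's axes as they then stand; what a row does not reach is not made up. A row lasts 1/8 s, in which the tool goes at most 62.5 mm and 10.7 degrees, less where a joint would pass 70% of its speed; a pose out of reach is approached as far as the arm can. A call is refused whole if a number of a shift passes 62.5 or a number of a turn 10.7, either way. A call with a gripper value outside its range is refused whole. The fingers move at their own pace and stop on an object; the grip force is fixed at half the most. Time passes only in rows, so rows that do not move let the fingers close. It gives the time, the measured TCP pose, the force and the opening at its end, in the units of the state.
- robot.get_obs(): the state, without advancing time (a new reading comes with each control period).
- snapshot(name): name is "scene" or "top" or "wrist"; returns a dict with "img" (384x512x3 uint8, blue, green, red), "camera_matrix" (3x3 intrinsics, pixels), "dist" ([k1, k2, p1, p2, k3] as OpenCV has them; the pictures are not rectified), "origin" and "rotation" of the camera in the world. Camera axes: x right, y down, z forward; pixel columns grow to the right and rows downward; lengths in m; the calibration is good to about 2 mm. A picture is of the moment at which its call begins. There is no depth.
- robot.close_job(): hands the job in, once; it reports no verdict.
Trained networks look in a picture, given as the dict that the camera call returned (one of the last four; its "shot" number tells which), for a name from the list of things; names that differ only in an ending like _2 or _b are one class to them, and where a whole thing is asked for, a point or a joint stands for the part that bears it (a point fixed in the world has none). Each returns a list of dicts, best first, with "conf" (0 to 1); they miss things now and then, are a little off and sometimes report something else, mostly with a low value. They report only what shows in the picture. A call takes as long as a camera call.
- models.spot_in(query, picture): "bbox" ([left, top, width, height] as shares, 0 to 1, of the picture: columns of its width, rows of its height, round what is visible of it).
- models.tip_of(query, picture): "centre" ([column, row] as shares, 0 to 1, of the picture: columns of its width, rows of its height: a listed point, or the origin of a listed thing).
The state is a dict: "time": time; "joint_positions": joint angles; "qvel": joint speeds; "joint_torque": joint torques, N m; "tool_pos": TCP position; "ee_rot": TCP orientation; "wrist_force": force on the tool from outside, world axes, zero at the start; "wrist_torque": the same for the moment, N m; "width": finger opening in m.
Only numpy, scipy, OpenCV 4.12 (cv2) and the standard library are available. Lean on these libraries where they do the work, as an engineer would, in place of code of your own. Each camera call takes 0.05 s, during which the arm holds its last target. There are 200 camera calls.

TASK

Pull the red knob of the ball feeder all the way out so that one steel ball drops into the tray's blue pocket, then push the knob fully home; do this once only. Draw the tray out of the feeder by its yellow post, keeping it level so the ball stays in its pocket, carry it to the blue valve block and finish while still holding it there, still and level, the pocket over the middle of the block and the tray about 10 cm above the block's top. Leave the sand core, the red bottle and the box of plugs alone.

Things in the scene. Friction and masses are not known exactly. Their poses are not given: they have to be found in the camera images.
- feeder: Ball feeder fixed to the bench: dark T-shaped base plate about 225 x 170 x 8 mm, green bridge across it, clear square magazine on top. Origin on the bench straight under the hole a ball drops through. z up; +y: the way the red knob is pulled; -x (towards the robot, yaw varies 15 degrees): the way the tray is drawn out.
- bridge (a point): Centre of the bridge's underside over the tray's pocket, 50 mm above the bench. Axes are the feeder's. From here the bridge covers x -28 to 28 mm, y -113 to 53 mm; its top is 84 mm above the bench; on it the magazine (y -44 mm) reaches 140 mm and a brass detent cap (y +46 mm) 106 mm.
- nest (a point): Point on the base plate, 8 mm above the bench, under the middle of the pocket. Axes are the feeder's. The tray lies flat here between two brass guides 3 mm high and a back stop 4 mm high, open to -x. Ball in it, it may be lifted at most 9 mm while under the bridge, and must be drawn out 65 mm or more along -x before it is raised further.
- slide (a joint): Travel of the shuttle and red knob, m: 0 fully home, 0.044 fully out against a stop, along the feeder's +y. A sprung detent holds it at each end: about 4 to 6 N moves it off either end, then 1 to 5 N. At full travel the shuttle brings one ball over the drop hole; pushing home loads the next.
- knob (a point): Centre of the red knob, a cylinder 28 mm in diameter, 30 mm long, its axis along the feeder's y; 67 mm above the bench. Fingers from above can pinch its 28 mm diameter across the feeder's x; 22 mm free between knob and bridge when home, only a 12 mm square stem there.
- tray_grip (a point): Point to grip on the tray's yellow post, upright, 20 x 20 mm, rising from 16 to 64 mm above the tray's underside; this point is on its axis, 45 mm above the underside. Axes are the tray's: +x towards the pocket, z up. Tray: aluminium plate 178 x 66 x 6 mm reaching from 60 mm behind the post's axis to 118 mm ahead of it, about 0.3 kg.
- pocket (a point): Centre of the tray's pocket floor (6 mm above the tray's underside), 85 mm from the post's axis along the tray's +x. The pocket is a blue ring 49 mm inside, 56 mm outside, its rim 8 mm high. Axes are the tray's.
- ball1_center (a point): Centre of the lowest steel ball, 26 mm in diameter, about 72 g: the one that will drop. In the pocket its centre is 13 mm above the pocket floor and it can roll about 11 mm off the middle.
- ball2_center (a point): Centre of the next ball (same size); it must stay in the feeder.
- ball3_center (a point): Centre of the top ball (same size), seen in the mouth of the clear magazine; it must stay in the feeder.
- valve_block: Blue valve block on a dark 86 x 86 mm foot, fixed, round top 64 mm across with a black bore, 70 mm high. Its origin is on the bench under its middle. It stands to the left or the right.
- sand_core: Loose brown sand core about 105 x 85 x 62 mm, standing on the side opposite to the valve block; origin in the middle of its underside. Leave alone.
- spray_bottle: Red bottle 54 mm in diameter, 120 mm high, origin in the middle of its underside. Leave alone.
- plug_box: Cardboard box 100 x 120 x 35 mm of grey-blue plugs, origin in the middle of its underside. Leave alone.

How it is judged:
By the outcome, as a careful person would: the job done as asked, in the order asked, and still so for the second after the job is handed in, while the arm keeps its last pose, push and grip.
It also fails if it takes over 64 s, if anything falls off the work surface, if the arm or the gripper's body presses on something with over 40 N, if the wrist force passes 120 N, or if a joint passes its speed limit or range.

## Working session

There is one attempt and no reset: what is moved stays moved. The work goes in short steps, Python scripts to look and compute and a tool call to move; the robot and the scene stay as the last step left them, time stands still between calls to the robot, and variables do not carry over. Pictures are saved under pics/ and viewed, about 8 in all and at most 12, crops included, and the job is handed in when it is done.

Besides the shell and the picture viewer there is one more tool, called in YAML: its name, and indented under it one key for each argument. arm_command: Moves the arm, as the interface text tells. Its arguments: {"type":"object","properties":{"commands":{"type":"string"}},"required":["commands"]}

```bash
mkdir -p pics
cat > h.py <<'E'
import numpy as np, cv2
from scipy.spatial.transform import Rotation as Ro
from bench import robot, snapshot, models
def ray(p,uv):
    u=cv2.undistortPoints(np.array([[uv]],float),np.array(p["camera_matrix"],float),np.array(p["dist"],float))[0,0]
    d=np.array(p["rotation"]).reshape(3,3)@[u[0],u[1],1]
    return np.array(p["origin"],float),d/np.linalg.norm(d)
def atz(p,uv,z):
    o,d=ray(p,uv); return o+d*(z-o[2])/d[2]
def tri(rs):
    A=sum(np.eye(3)-np.outer(d,d) for o,d in rs); b=sum((np.eye(3)-np.outer(d,d))@o for o,d in rs)
    x=np.linalg.solve(A,b); return x,[round(1000*np.linalg.norm((np.eye(3)-np.outer(d,d))@(x-o)),1) for o,d in rs]
def proj(p,X):
    R=np.array(p["rotation"]).reshape(3,3); rv=cv2.Rodrigues(R.T)[0]; t=-R.T@np.array(p["origin"])
    return cv2.projectPoints(np.array([X],float),rv,t,np.array(p["camera_matrix"],float),np.array(p["dist"],float))[0][0,0]
def tip(q,p):
    r=models.tip_of(q,p); return [(np.array(a["centre"])*[512,384],a["conf"]) for a in r]
E
cat > look.py <<'E'
from h import *
import sys
names=sys.argv[1].split(','); cams=sys.argv[2].split(','); tag=sys.argv[3]
P={c:snapshot(c) for c in cams}
for c in P: cv2.imwrite(f"pics/{tag}_{c}.png",P[c]["img"])
o=robot.get_obs(); print(o["time"],np.round(o["tool_pos"],4),np.round(o["ee_rot"],3),np.round(o["wrist_force"],1),o["width"])
for q in names:
    rs=[]; s=q+": "
    for c in P:
        t=tip(q,P[c])
        if t:
            s+=f"{c} {np.round(t[0][0],1)} {t[0][1]:.2f} (n{len(t)}) "
            if t[0][1]>.3: rs.append(ray(P[c],t[0][0]))
    if len(rs)>1:
        x,e=tri(rs); s+=f" -> {np.round(x,4)} err {e}"
    print(s)
E
python3 look.py knob,tray_grip,pocket,bridge,nest,feeder,ball3_center,valve_block,sand_core,spray_bottle,plug_box scene,top,wrist a
python3 -c "
import cv2,numpy as np
a=cv2.imread('pics/a_scene.png');b=cv2.imread('pics/a_top.png');cv2.imwrite('pics/a.png',cv2.resize(np.hstack([a,b]),(800,300)))"
```

```text
0.15 [ 0.2449 -0.492   0.2046] [-3.14  -0.     0.462] [-0.2 -0.6 -0.2] 0.09381251871633615Traceback (most recent call last):
  File "look.py", line 13, in <module>
    if t[0][1]>.3: rs.append(ray(P[c],t[0][0]))
                             ~~~^^^^^^^^^^^^^^
  File "h.py", line 6, in ray
    d=np.array(p["rotation"]).reshape(3,3)@[u[0],u[1],1]
      ~~~~~~~~~~~~~~~~~~~~~~~~~~~~~~~^^^^^
ValueError: cannot reshape array of size 3 into shape (3,3)
```

View pics/a.png

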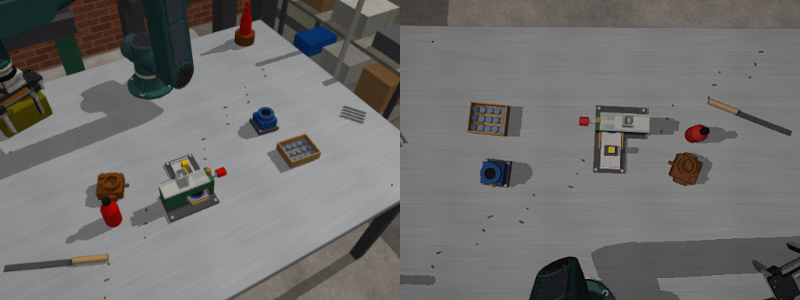

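The scene picture shows the feeder centre-left and the red knob towards the valve block. In the top picture (half scale), the knob is at about (584,121), the yellow post at (611,149) and the valve block at (492,173) on the robot's left. "rotation" has 3 numbers, so it is likely rpy; I'll check this.

```bash
sed -i 's/np.array(p\["rotation"\]).reshape(3,3)/rot(p)/' h.py
cat >> h.py <<'E'
def rot(p):
    return Ro.from_euler('xyz',p["rotation"]).as_matrix()
E
python3 -c "
from h import *
p=snapshot('top');print(p['rotation'],p['origin'],rot(p).round(2).tolist(),proj(p,[0,0,0]))"
python3 look.py knob,tray_grip,pocket,bridge,nest,feeder,ball3_center,valve_block,sand_core,spray_bottle,plug_box scene,top a
```

```text
[-3.09440999 -0.01548701 -1.5708831 ] [ 0.47510003 -0.0338619   0.94883015] [[-0.0, -1.0, 0.05], [-1.0, -0.0, -0.02], [0.02, -0.05, -1.0]] [236.15790389 397.95346007]
0.35 [ 0.245  -0.4923  0.2052] [-3.141 -0.     0.462] [-0.7  0.3 -0.7] 0.09394147281914703
knob: scene [285.9 218.5] 0.70 (n1) top [233.  153.4] 0.67 (n1)  -> [0.6167 0.0092 0.0735] err [np.float64(2.9), np.float64(2.9)]
tray_grip: scene [236.1 213.4] 0.90 (n2) top [273.7 191.2] 0.76 (n1)  -> [ 0.5266 -0.0897  0.0519] err [np.float64(4.5), np.float64(4.5)]
pocket: scene [248.6 245.6] 0.63 (n1) top [268.  162.7] 0.79 (n1)  -> [ 0.602  -0.0847 -0.0016] err [np.float64(2.6), np.float64(2.6)]
bridge: scene [248.3 238.1] 0.82 (n1) top [273.5 155.4] 0.84 (n1)  -> [ 0.614  -0.0931  0.0533] err [np.float64(0.3), np.float64(0.3)]
nest: scene [247.4 244.3] 0.57 (n1) top [270.6 158. ] 0.78 (n1)  -> [ 0.6108 -0.091   0.0207] err [np.float64(3.3), np.float64(3.3)]
feeder: top [266.4 158.2] 0.79 (n1) 
ball3_center: scene [231.8 225.6] 0.41 (n1) top [294.1 154.1] 0.63 (n1)  -> [ 0.6073 -0.1337  0.1233] err [np.float64(2.6), np.float64(2.6)]
valve_block: scene [335.9 161.3] 0.94 (n1) top [122.  219.7] 0.73 (n2)  -> [ 0.4512  0.2932 -0.0019] err [np.float64(5.1), np.float64(5.1)]
sand_core: scene [141.2 242.4] 0.66 (n1) top [362.1 216.3] 0.83 (n2)  -> [ 0.461  -0.3317 -0.0021] err [np.float64(1.7), np.float64(1.7)]
spray_bottle: scene [148.6 280.1] 0.73 (n1) top [373.3 173.2] 0.65 (n1)  -> [ 0.5769 -0.3554  0.0024] err [np.float64(4.6), np.float64(4.6)]
plug_box: scene [381.8 196.9] 0.57 (n2) top [118.2 153.8] 0.73 (n1)  -> [ 0.6286  0.3173 -0.0032] err [np.float64(6.0), np.float64(6.0)]
```

arm_command:
  commands: "0 0 -8 0 0 -10.6 1;0 0 -8 0 0 -10.6 1;0 0 -8 0 0 -10.6 1;0 0 -8 0 0 -10.6 1;0 0 -8 0 0 -10.6 1;0 0 -8 0 0 -10.6 1;45 22 0 0 0 0 1;45 22 0 0 0 0 1;45 22 0 0 0 0 1;45 22 0 0 0 0 1;45 22 0 0 0 0 1;45 22 0 0 0 0 1"

```text
time: 2.95
tool_pos: [0.3741, -0.2149, 0.2544]
ee_rot: [3.14, -0.001, 1.584]
wrist_force: [1.1, 0.4, -0.1]
width: 0.094
```

```bash
python3 -c "
from h import *
p=snapshot('wrist');o=robot.get_obs();R=Ro.from_euler('xyz',o['ee_rot']).as_matrix();print(o['tool_pos'],o['ee_rot'],o['time'],p['origin'],R.T@(np.array(p['origin'])-o['tool_pos']),(R.T@rot(p)).round(2).tolist(),p['camera_matrix'])
for X in ([.53,-.09,.06],[.617,.009,.067],[.61,-.09,.05]): print(proj(p,X))"
```

```text
[ 0.37611119 -0.20970112  0.25484439] [ 3.13711511 -0.00519898  1.5909426 ] 3.0 [ 0.37254642 -0.14961727  0.43437918] [ 0.06107605 -0.00155119 -0.17922843] [[-0.01, -0.97, -0.24], [1.0, -0.01, -0.0], [0.0, -0.24, 0.97]] [[280.85927008   0.         257.81170592]
 [  0.         280.85927008 185.51986712]
 [  0.           0.           1.        ]]
[382.38287472  72.48459217]
[466.73742529 -15.79706671]
[439.71754362  75.04758891]
```

arm_command:
  commands: "26 25 0 0 0 0 1;26 25 0 0 0 0 1;26 25 0 0 0 0 1;26 25 0 0 0 0 1;26 25 0 0 0 0 1;0 0 0 0 0 0 1"

```text
time: 3.75
tool_pos: [0.5022, -0.0719, 0.2569]
ee_rot: [3.135, -0.003, 1.595]
wrist_force: [-0.2, -0.7, -0.7]
width: 0.094
```

```bash
python3 look.py knob,tray_grip,pocket,bridge,nest,feeder,ball3_center wrist b; python3 -c "
from h import *
p=snapshot('wrist');o=robot.get_obs()
import json;json.dump({k:np.array(p[k]).tolist() for k in ('origin','rotation','camera_matrix','dist')},open('pb.json','w'))
json.dump({q:[list(x[0])+[x[1]] for x in tip(q,p)[:1]] for q in 'knob,tray_grip,pocket,bridge,nest,ball3_center'.split(',')},open('tb.json','w'))"
```

```text
3.8 [ 0.5016 -0.0728  0.257 ] [ 3.135e+00 -2.000e-03  1.593e+00] [ 0.7  0.3 -0.1] 0.0938938316875995
knob: wrist [345.8 116.2] 0.61 (n1) 
tray_grip: wrist [273.7 177.1] 0.60 (n1) 
pocket: wrist [322.8 174.9] 0.70 (n1) 
bridge: wrist [295.7 327.6] 0.74 (n1) 
nest: 
feeder: wrist [323.9 174. ] 0.96 (n1) 
ball3_center:
```

View pics/b_wrist.png

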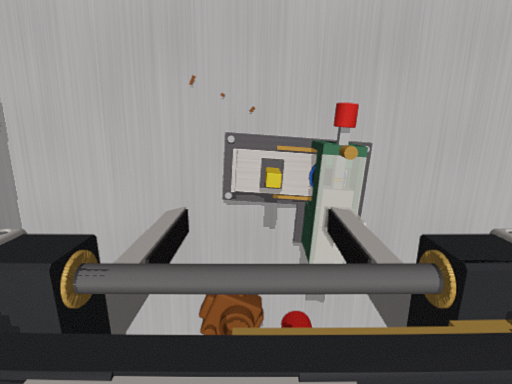

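The wrist picture shows the red knob at (346,116), the yellow post at (274,178), base bolts at (231,139), (228,196) and (366,149), and the gripper below row 205. I'll take a second place for triangulation.

arm_command:
  commands: "-20 24 0 0 0 1 1;-20 24 0 0 0 0.5 1;-10 24 0 0 0 0 1;0 20 0 0 0 0 1;0 0 0 0 0 0 1"

```text
time: 5.12
tool_pos: [0.5961, -0.1242, 0.2578]
ee_rot: [3.134, -0.003, 1.565]
wrist_force: [0.2, 0.3, 0.0]
width: 0.094
```

Run:
```python
from h import *
import json
pb=json.load(open('pb.json'));tb=json.load(open('tb.json'))
p=snapshot('wrist');s=snapshot('scene');t=snapshot('top');cv2.imwrite('pics/c_wrist.png',p['img'])
o=robot.get_obs();print(o['tool_pos'],o['ee_rot'],o['time'])
for q in 'knob,tray_grip,pocket,bridge,nest,ball3_center,valve_block'.split(','):
    rs=[];n=[]
    if tb.get(q): rs.append(ray(pb,tb[q][0][:2]));n.append('b')
    for nm,c in (('c',p),('s',s),('t',t)):
        r=tip(q,c)
        if r and r[0][1]>.3:
            rs.append(ray(c,r[0][0]));n.append(nm)
            if nm=='c': print(r[0])
    x,e=tri(rs);print(q,n,x.round(4),[float(a) for a in e])
```

```text
[ 0.59503072 -0.12397612  0.25894277] [ 3.13324855e+00 -2.15748928e-03  1.56477846e+00] 5.275
(array([273.3056,  71.3088]), 0.79)
knob ['b', 'c', 's', 't'] [ 0.6168 -0.0009  0.0739] [4.1, 0.9, 3.6, 4.6]
(array([203.3152, 141.3888]), 0.9)
tray_grip ['b', 'c', 's', 't'] [ 0.5248 -0.0878  0.0512] [4.7, 1.2, 1.3, 5.6]
pocket ['b', 's', 't'] [ 0.6074 -0.0879  0.0068] [6.6, 2.4, 6.7]
(array([266.5984, 142.3872]), 0.76)
bridge ['b', 'c', 's', 't'] [ 0.6101 -0.0653  0.0574] [66.1, 23.6, 19.7, 24.1]
nest ['s', 't'] [ 0.6114 -0.0913  0.0253] [6.2, 6.2]
(array([266.8032, 185.7024]), 0.64)
ball3_center ['c', 's'] [ 0.609  -0.1285  0.1306] [3.6, 3.6]
valve_block ['s', 't'] [0.457  0.2845 0.0108] [2.3, 2.3]
```

View pics/c_wrist.png

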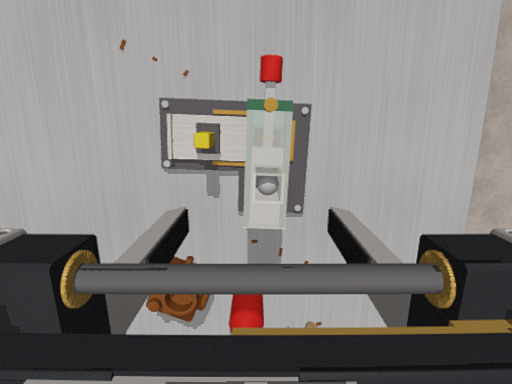

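The second wrist picture shows the knob at (271,69), brass cap (271,104), post (204,141), top ball (267,186), and bolts at (165,104), (167,163), (305,111), (297,208).

Run:
```python
from h import *
p=snapshot('wrist'); s=snapshot('scene'); t=snapshot('top'); im=p['img'].astype(int)
def blob(p,m):
    n,l,st,c=cv2.connectedComponentsWithStats(m.astype(np.uint8)); i=1+np.argmax(st[1:,4]); return c[i],st[i].tolist()
hsv=cv2.cvtColor(p['img'],cv2.COLOR_BGR2HSV)
red=((hsv[...,0]<6)|(hsv[...,0]>174))&(hsv[...,1]>180)&(hsv[...,2]>80); red[120:]=0
yel=(abs(hsv[...,0].astype(int)-29)<4)&(hsv[...,1]>180)&(hsv[...,2]>190); yel[200:]=0
for n,m,z in(('knob',red,.075),('post top',yel,.072)):
    c,st=blob(p,m); print(n,c,st,atz(p,c,z).round(4))
g=cv2.cvtColor(p['img'],cv2.COLOR_BGR2GRAY)
b={}
for n,uv,z in (('bl',(165,104),.009),('br',(167,163),.009),('tl',(305,111),.009),('tr',(297,208),.009),('cap',(271,104),.106),('ball',(267.5,185.5),.13),('plateedgeL1',(160,97),.008),('plateedgeR1',(311,104),.008)):
    b[n]=atz(p,uv,z);print(n,b[n].round(4))
for a,c in (('bl','tl'),('plateedgeL1','plateedgeR1')):
    d=b[c]-b[a];print('yaw',np.degrees(np.arctan2(d[1],d[0])))
d=b['bl']-b['br'];print('yaw',np.degrees(np.arctan2(-d[0],d[1])))
d=b['cap']-b['ball'];print('yaw',np.degrees(np.arctan2(-d[0],d[1])),np.linalg.norm(d))
for c,nm in((s,'scene'),(t,'top')):
    r=models.spot_in('valve_block',c);print(nm,r[0])
cr=p['img'][30:220,140:330];cv2.imwrite('pics/d.png',cv2.resize(cr,None,fx=3,fy=3,interpolation=cv2.INTER_CUBIC))
```

```text
knob [271.0155642   68.17898833] [261, 55, 21, 27, 514] [0.6143 0.0019 0.075 ]
post top [201.57435897 139.61025641] [195, 133, 14, 15, 195] [ 0.5249 -0.0836  0.072 ]
bl [ 0.4619 -0.0353  0.009 ]
br [ 0.4579 -0.123   0.009 ]
tl [ 0.6686 -0.047   0.009 ]
tr [ 0.6603 -0.1978  0.009 ]
cap [ 0.6126 -0.0418  0.106 ]
ball [ 0.6076 -0.1317  0.13  ]
plateedgeL1 [ 0.455  -0.0253  0.008 ]
plateedgeR1 [ 0.6774 -0.037   0.008 ]
yaw -3.243212251502236
yaw -3.0184522996431498
yaw -2.610758653218544
yaw -3.216009160781015 0.09323736973598372
scene {'bbox': [0.6236, 0.3615, 0.0787, 0.0961], 'conf': 0.93}
top {'bbox': [0.2021, 0.5229, 0.0822, 0.0906], 'conf': 0.61}
```

View pics/d.png

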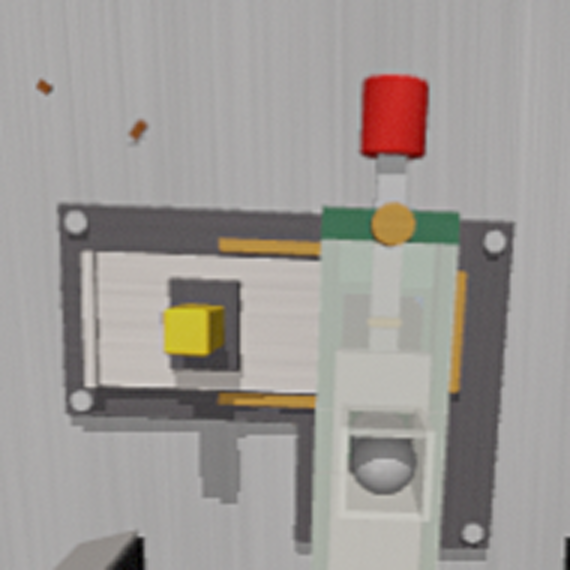

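arm_command:
  commands: "0 0 0 0 0 2.7 1;25 3 0 0 0 0 1;25 3 10 0 0 0 1;25 3 20 0 0 0 1;25 3 20 0 0 0 1;25 2 20 0 0 0 1;0 0 20 0 0 0 1;0 0 10 0 0 0 1;0 0 0 0 0 0 1;0 0 0 0 0 0 1"

```text
time: 7.82
tool_pos: [0.6192, 0.0029, 0.1583]
ee_rot: [3.129, -0.002, 1.514]
wrist_force: [-0.3, -0.5, -0.1]
width: 0.0939
```

```bash
cat > st.py <<'E'
from h import *
import sys
o=robot.get_obs();R=Ro.from_euler('xyz',o['ee_rot']).as_matrix();print(o['time'],np.round(o['tool_pos'],4),'tilt/yaw deg',np.degrees(np.array(o['ee_rot'])).round(2),'w',round(o['width'],4),'F',np.round(o['wrist_force'],1),'q',np.round(o['joint_positions'],2))
if len(sys.argv)>3:
    g=np.array([float(a) for a in sys.argv[1:4]]); y=np.radians(float(sys.argv[4]))
    G=Ro.from_euler('xyz',[np.pi,0,y]).as_matrix()
    print('shift tool mm',(1000*R.T@(g-o['tool_pos'])).round(1),'rotvec deg',np.degrees(Ro.from_matrix(R.T@G).as_rotvec()).round(2))
E
python3 st.py .615 .002 .048 86.9; python3 look.py knob wrist e
python3 - <<'E'
import cv2
cv2.imwrite('pics/e2.png',cv2.imread('pics/e_wrist.png')[100:384])
E
```

```text
7.825 [0.6192 0.0029 0.1583] tilt/yaw deg [ 1.7927e+02 -1.1000e-01  8.6750e+01] w 0.0939 F [-0.3 -0.5 -0.1] q [-0.09  0.24  1.28  0.    1.6  -0.03]
shift tool mm [ -1.4  -5.6 110.3] rotvec deg [ 0.73 -0.1  -0.15]
7.875 [0.6193 0.0029 0.1584] [ 3.129e+00 -2.000e-03  1.514e+00] [ 0.9 -0.5  0.6] 0.09397251705738725
knob: wrist [252.9 188.8] 0.55 (n2)
```

View pics/e2.png

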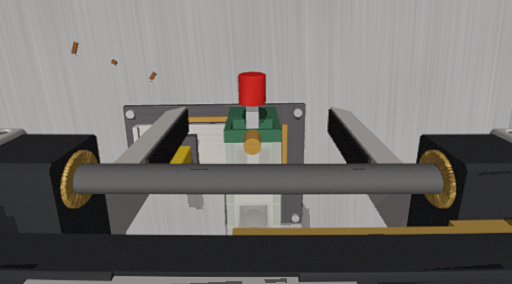

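The knob shows at (252,188), about 5 px left of the jaw centre, which agrees with the computed −5.6 mm.

arm_command:
  commands: "-1.4 -5.6 20 0.7 0 0 1;0 0 20 0 0 0 1;0 0 20 0 0 0 1;0 0 20 0 0 0 1;0 0 18 0 0 0 1;0 0 8 0 0 0 1;0 0 0 0 0 0 1"

```text
time: 8.8
tool_pos: [0.6116, 0.0006, 0.0451]
ee_rot: [-3.139, -0.002, 1.512]
wrist_force: [0.6, -0.2, 0.1]
width: 0.0945
```

```bash
python3 st.py .615 .002 .048 86.9; python3 look.py knob wrist f
```

```text
8.8 [6.116e-01 6.000e-04 4.510e-02] tilt/yaw deg [-1.7984e+02 -9.0000e-02  8.6650e+01] w 0.0945 F [ 0.6 -0.2  0.1] q [-0.09  0.31  1.44  0.    1.4  -0.03]
shift tool mm [ 1.6  3.3 -2.9] rotvec deg [-0.16 -0.09 -0.25]
8.85 [6.12e-01 6.00e-04 4.57e-02] [-3.140e+00 -2.000e-03  1.512e+00] [ 0.3  0.3 -0.3] 0.09389295305649634
knob: wrist [261.2 229.9] 0.66 (n1)
```

View pics/f_wrist.png

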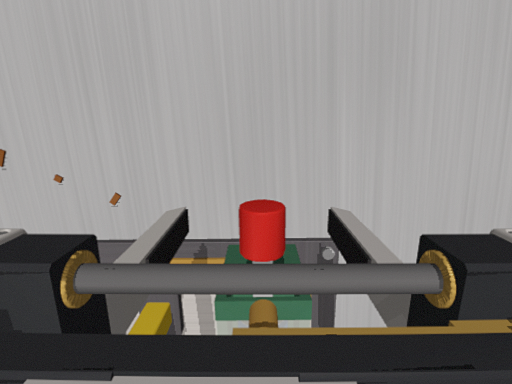

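The knob spans rows 203–258 around column 262, straddled by the fingers. Its edges match the prediction for a centred grasp to about 2 mm, and it needs about +3 mm along tool y.

arm_command:
  commands: "0 3 -2 0 0 0 1;0 0 0 0 0 0 0.6;0 0 0 0 0 0 0.2;0 0 0 0 0 0 0;0 0 0 0 0 0 0;0 0 0 0 0 0 0;0 0 0 0 0 0 0;0 0 0 0 0 0 0"

```text
time: 9.9
tool_pos: [0.6143, 0.0005, 0.0512]
ee_rot: [-3.138, -0.001, 1.513]
wrist_force: [-12.0, 1.0, 8.0]
width: 0.0275
```

```bash
python3 st.py .615 .002 .048 86.9
```

```text
9.9 [6.143e-01 5.000e-04 5.120e-02] tilt/yaw deg [-1.7981e+02 -8.0000e-02  8.6670e+01] w 0.0275 F [-12.   1.   8.] q [-0.09  0.31  1.42  0.    1.41 -0.03]
shift tool mm [1.5 0.6 3.2] rotvec deg [-0.19 -0.08 -0.23]
```

arm_command:
  commands: "2 -1 -1 0 0 0 0;4 0 0 0 0 0 0;6 0 0 0 0 0 0;6 0 0 0 0 0 0;6 0 0 0 0 0 0;6 0 0 0 0 0 0"

```text
time: 10.65
tool_pos: [0.6148, 0.0158, 0.0513]
ee_rot: [-3.139, 0.027, 1.509]
wrist_force: [-0.9, -3.6, 1.3]
width: 0.0274
```

```bash
python3 st.py .6167 .0444 .0512 86.9
```

```text
10.65 [0.6148 0.0158 0.0513] tilt/yaw deg [-179.82    1.54   86.46] w 0.0274 F [-0.9 -3.6  1.3] q [-0.05  0.31  1.42 -0.03  1.42  0.01]
shift tool mm [28.7  0.1 -0.7] rotvec deg [-0.18  1.54 -0.45]
```

arm_command:
  commands: "6 0 0 0 0.7 0 0;6 0 0 0 0.7 0 0;6 0 0 0 0.3 0 0;6 0 0 0 0 0 0;6 0 0 0 0 0 0;4 0 0 0 0 0 0;3 0 0 0 0 0 0"

```text
time: 11.52
tool_pos: [0.6162, 0.0444, 0.0513]
ee_rot: [-3.137, 0.017, 1.508]
wrist_force: [-2.0, -10.0, 1.6]
width: 0.0272
```

```bash
python3 st.py .6167 .0444 .0512 86.9
```

```text
11.525 [0.6162 0.0444 0.0513] tilt/yaw deg [-179.73    0.95   86.38] w 0.0272 F [ -2.  -10.    1.6] q [-0.01  0.32  1.41 -0.02  1.42  0.06]
shift tool mm [0.  0.5 0.1] rotvec deg [-0.28  0.95 -0.52]
```

arm_command:
  commands: "4 0 0 0 0.5 0 0;4 0 0 0 0 0 0;5 0 0 0 0 0 0;5 0 0 0 0 0 0"

```text
time: 12.02
tool_pos: [0.6161, 0.0446, 0.0512]
ee_rot: [-3.135, 0.043, 1.503]
wrist_force: [-2.9, -13.9, 2.4]
width: 0.0273
```

```bash
python3 st.py .6167 .0444 .0512 86.9; python3 look.py knob,ball1_center,ball3_center scene,wrist g; python3 -c "
import cv2,numpy as np
a=cv2.imread('pics/g_scene.png')[190:290,180:320];cv2.imwrite('pics/g.png',np.hstack([cv2.resize(a,(420,300),interpolation=2),cv2.resize(cv2.imread('pics/g_wrist.png'),(380,300))]))"
```

```text
12.025 [0.6161 0.0446 0.0512] tilt/yaw deg [-179.61    2.45   86.09] w 0.0273 F [ -2.9 -13.9   2.4] q [ 0.    0.32  1.41 -0.04  1.42  0.08]
shift tool mm [-0.1  0.6  0. ] rotvec deg [-0.4   2.44 -0.82]
12.125 [0.6161 0.0446 0.0512] [-3.135  0.043  1.503] [ -2.3 -14.9   2.6] 0.02722609815818831
knob: scene [298.4 213.3] 0.79 (n1) wrist [258.6 227.1] 0.70 (n1)  -> [0.6172 0.0482 0.0729] err [np.float64(0.6), np.float64(0.6)]
ball1_center: 
ball3_center: scene [230.5 225.8] 0.52 (n1)
```

View pics/g.png

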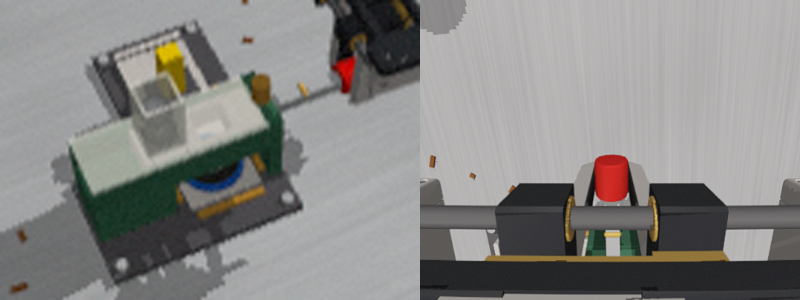

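The knob is out against its stop: 44 mm travelled, with 14 N giving no more. The pocket ring is visible through the far opening. Now I'll push it home.

arm_command:
  commands: "-4 0 0 0 1 0 0;-6 0 0 0 0.7 -0.4 0;-6 0 0 0 0.4 -0.4 0;-6 0 0 0 0 0 0;-6 0 0 0 0 0 0;-6 0 0 0 0 0 0;-6 0 0 0 0 0 0;-6 0 0 0 0 0 0;-6 0 0 0 0 0 0;-4 0 0 0 0 0 0"

```text
time: 13.68
tool_pos: [0.6141, 0.001, 0.0513]
ee_rot: [-3.138, -0.024, 1.518]
wrist_force: [-0.4, 15.4, 1.8]
width: 0.0276
```

```bash
python3 st.py .6143 .0005 .0512 86.9
```

```text
13.675 [0.6141 0.001  0.0513] tilt/yaw deg [-179.77   -1.4    87.  ] w 0.0276 F [-0.4 15.4  1.8] q [-0.1   0.31  1.43  0.02  1.42 -0.06]
shift tool mm [-0.5  0.2  0.1] rotvec deg [-0.24 -1.4   0.1 ]
```

arm_command:
  commands: "-5 0 0 0 -0.4 0 0;-6 0 0 0 -0.3 0 0;-6 0 0 0 0 0 0"

```text
time: 14.05
tool_pos: [0.6141, 0.0003, 0.0513]
ee_rot: [-3.139, -0.044, 1.526]
wrist_force: [-0.0, 15.5, 1.9]
width: 0.0271
```

```bash
python3 st.py .6143 .0005 .0512 86.9
```

```text
14.05 [6.141e-01 3.000e-04 5.130e-02] tilt/yaw deg [-179.83   -2.51   87.43] w 0.0271 F [-0.  15.5  1.9] q [-0.12  0.3   1.43  0.04  1.42 -0.08]
shift tool mm [0.2 0.2 0.1] rotvec deg [-0.18 -2.51  0.54]
```

arm_command:
  commands: "0 0 0 0 -1 0 0;0 0 0 0 0 0 0.5;0 0 0 0 0 0 0.8;0 0 0 0 0 0 1;0 0 0 0 0 0 1;0 0 -10 0 0 0 1;0 0 -25 0 0 0 1;0 0 -30 0 -1 0 1;0 0 -30 0 -1 0 1;0 0 -30 0 0 0 1;0 0 -20 0 0 0 1;0 0 0 0 0 0 1"

```text
time: 15.55
tool_pos: [0.6152, -0.0051, 0.2046]
ee_rot: [3.14, 0.016, 1.526]
wrist_force: [0.3, 0.6, -1.2]
width: 0.0938
```

```bash
python3 st.py .525 -.0835 .15 176.9; python3 look.py knob,ball1_center,tray_grip,pocket scene,wrist i
```

```text
15.55 [ 0.6152 -0.0051  0.2046] tilt/yaw deg [179.88   0.91  87.41] w 0.0938 F [ 0.3  0.6 -1.2] q [-0.09  0.23  1.21 -0.02  1.7  -0.05]
shift tool mm [-81.5 -86.6  55.8] rotvec deg [ -0.62   0.81 -89.49]
15.65 [ 0.614  -0.005   0.2018] [-3.139  0.016  1.525] [ 0.4  0.5 -0.7] 0.09430724483853417
knob: scene [282.1 215.8] 0.60 (n1) wrist [255.1 169.1] 0.59 (n1)  -> [0.6116 0.0049 0.0815] err [np.float64(0.7), np.float64(0.7)]
ball1_center: 
tray_grip: scene [237.8 211. ] 0.84 (n2) wrist [191.4 240.2] 0.56 (n1)  -> [ 0.5303 -0.0823  0.0634] err [np.float64(1.6), np.float64(1.6)]
pocket: scene [249.4 236.7] 0.62 (n2) wrist [256.8 171.6] 0.19 (n1)
```

arm_command:
  commands: "0 0 0 0 0 10 1;0 0 0 0 0 10 1;0 0 0 0 0 10 1;0 0 0 0 0 10 1;0 0 0 0 0 10 1;0 0 0 0 0 10 1;0 0 0 0 0 10 1;0 0 0 0 0 10 1;0 0 0 0 0 9 1;-28 28 0 0 0 0 1;-28 28 0 0 0 0 1;-27 27 0 0 0 0 1"

```text
time: 17.55
tool_pos: [0.5226, -0.0813, 0.1985]
ee_rot: [3.126, 0.01, -0.077]
wrist_force: [-0.4, 0.1, 0.9]
width: 0.094
```

```bash
python3 st.py .525 -.0835 .034 -3.1; python3 look.py tray_grip,knob,ball1_center,pocket wrist,scene j
```

```text
17.55 [ 0.5226 -0.0813  0.1985] tilt/yaw deg [179.12   0.58  -4.4 ] w 0.094 F [-0.4  0.1  0.9] q [-0.25  0.05  1.43 -0.02  1.67  1.4 ]
shift tool mm [  4.2  -0.5 164.5] rotvec deg [ 0.88  0.59 -1.3 ]
17.65 [ 0.5216 -0.0825  0.1992] [ 3.125  0.01  -0.081] [0.7 0.7 1.4] 0.09374242311500139
tray_grip: wrist [257.2 174.1] 0.66 (n1) scene [237.2 215.2] 0.75 (n1)  -> [ 0.5216 -0.0821  0.0343] err [np.float64(2.0), np.float64(2.0)]
knob: wrist [167.1 100.2] 0.93 (n1) scene [282.8 219.5] 0.49 (n1)  -> [0.6144 0.0044 0.0699] err [np.float64(0.4), np.float64(0.4)]
ball1_center: 
pocket: scene [252.5 244.7] 0.81 (n1)
```

View pics/j_wrist.png

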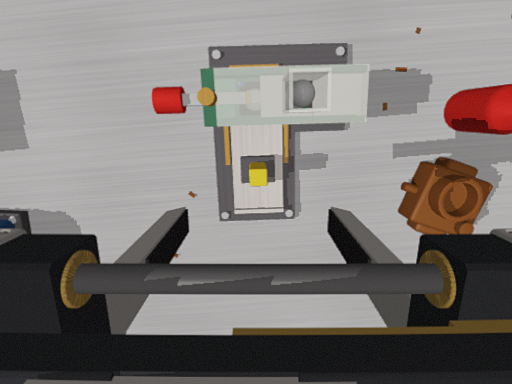

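The post is at (258,176), centred between the jaws, and the knob is home at (168,100). The bridge is clear of the fingers.

arm_command:
  commands: "4 0 20 0.8 0.6 -1.4 1;0 0 25 0 0 0 1;0 0 25 0 0 0 1;0 0 25 0 0 0 1;0 0 10 0 0 0 1;0 0 0 0 0 0 1"

```text
time: 18.8
tool_pos: [0.5311, -0.0786, 0.0909]
ee_rot: [3.141, -0.002, -0.046]
wrist_force: [0.1, -1.3, 0.5]
width: 0.0939
```

```bash
python3 st.py .525 -.0835 .034 -3.1
python3 - <<'E'
from h import *
p=snapshot('wrist');hsv=cv2.cvtColor(p['img'],cv2.COLOR_BGR2HSV)
for v in (190,60):
    m=(abs(hsv[...,0].astype(int)-29)<5)&(hsv[...,1]>180)&(hsv[...,2]>v)
    n,l,st,c=cv2.connectedComponentsWithStats(m.astype(np.uint8));i=1+np.argmax(st[1:,4]);s=st[i];print(s,c[i],atz(p,c[i],.072))
o=robot.get_obs()
for z in (.072,.024):
  for dx in (-.01,.01):
    print(z,dx,proj(p,np.array([.525,-.0835,z])+[dx,0,0]))
E
```

```text
18.8 [ 0.5311 -0.0786  0.0909] tilt/yaw deg [ 1.7997e+02 -1.3000e-01 -2.6400e+00] w 0.0939 F [ 0.1 -1.3  0.5] q [-0.25  0.11  1.58 -0.    1.45  1.36]
shift tool mm [-6.   5.2 56.9] rotvec deg [ 0.03 -0.13  0.46]
[253 218  24  12 271] [264.7195572  223.84501845] [ 0.52055436 -0.08407961  0.072     ]
[253 207  25  23 419] [264.75178998 219.94749403] [ 0.52364695 -0.08423393  0.072     ]
0.072 -0.01 [264.26241576 230.79649649]
0.072 0.01 [263.11485094 205.48942878]
0.024 -0.01 [263.01332762 210.87046569]
0.024 0.01 [262.05295131 189.84615864]
```

arm_command:
  commands: "-6 5.5 15 0 0 0.5 1;0 0 20 0 0 0 1;0 0 15 0 0 0 1;0 0 5 0 0 0 1;0 0 0 0 0 0 1"

```text
time: 19.48
tool_pos: [0.5266, -0.0856, 0.0368]
ee_rot: [3.139, -0.009, -0.056]
wrist_force: [0.1, -0.2, -1.4]
width: 0.0938
```

```bash
python3 st.py .525 -.0838 .034 -3.1
```

```text
19.475 [ 0.5266 -0.0856  0.0368] tilt/yaw deg [179.85  -0.52  -3.23] w 0.0938 F [ 0.1 -0.2 -1.4] q [-0.27  0.14  1.66 -0.    1.34  1.36]
shift tool mm [-1.8 -1.8  2.8] rotvec deg [ 0.15 -0.52 -0.13]
```

arm_command:
  commands: "-1.8 -1.8 2.5 0.2 -0.5 0 1;0 0 0 0 0 0 1;0 0 0 0 0 0 0.6;0 0 0 0 0 0 0.2;0 0 0 0 0 0 0;0 0 0 0 0 0 0;0 0 0 0 0 0 0;0 0 0 0 0 0 0;0 0 0 0 0 0 0"

```text
time: 20.6
tool_pos: [0.5264, -0.0839, 0.0362]
ee_rot: [-3.141, -0.004, -0.056]
wrist_force: [0.8, 1.3, -0.2]
width: 0.0273
```

```bash
python3 st.py .525 -.0838 .034 -3.1
```

```text
20.6 [ 0.5264 -0.0839  0.0362] tilt/yaw deg [-179.98   -0.2    -3.22] w 0.0273 F [ 0.8  1.3 -0.2] q [-0.27  0.14  1.65  0.    1.34  1.36]
shift tool mm [-1.4 -0.1  2.2] rotvec deg [-0.02 -0.2  -0.12]
```

arm_command:
  commands: "0 0 0 0 0 0 0;0 0 0 0 0 0 0;0 0 0 0 0 0 0"

```text
time: 20.98
tool_pos: [0.5264, -0.0838, 0.0361]
ee_rot: [-3.141, -0.004, -0.056]
wrist_force: [-0.2, 0.8, 0.1]
width: 0.0194
```

```bash
python3 st.py .525 -.0838 .034 -3.1
```

```text
20.975 [ 0.5264 -0.0838  0.0361] tilt/yaw deg [-179.97   -0.2    -3.23] w 0.0194 F [-0.2  0.8  0.1] q [-0.27  0.14  1.65  0.    1.34  1.36]
shift tool mm [-1.4  0.1  2.1] rotvec deg [-0.03 -0.2  -0.13]
```

arm_command:
  commands: "0 0 -3 0 0 0 0;-3 0 0 0 0 0 0;-6 0 0 0 0 0 0;-8 0 0 0 0 0 0"

```text
time: 21.48
tool_pos: [0.5064, -0.0823, 0.0368]
ee_rot: [-3.14, 0.002, -0.056]
wrist_force: [0.5, 0.3, -2.5]
width: 0.0198
```

```bash
python3 st.py .430 -.0786 .039 -3.1
```

```text
21.475 [ 0.5064 -0.0823  0.0368] tilt/yaw deg [-1.7992e+02  1.3000e-01 -3.2000e+00] w 0.0198 F [ 0.5  0.3 -2.5] q [-0.27  0.1   1.7   0.    1.34  1.35]
shift tool mm [-76.5   0.6  -2. ] rotvec deg [-0.08  0.13 -0.1 ]
```

arm_command:
  commands: "-9 0 -1.5 0 0 0 0;-10 0 -0.5 0 0 0 0;-10 0 -0.5 0 0 0 0;-10 0 -0.5 0 0 0 0;-10 0 -0.5 0 0 0 0;-10 0 0 0 0 0 0;-8 0 0 0 0 0 0;-5 0 0 0 0 0 0;0 0 0 0 0 0 0"

```text
time: 22.6
tool_pos: [0.428, -0.0779, 0.0409]
ee_rot: [-3.14, 0.002, -0.056]
wrist_force: [-0.3, -0.2, -3.6]
width: 0.0199
```

```bash
python3 st.py .430 -.0786 .08 -3.1; python3 look.py ball1_center,pocket,tray_grip wrist,scene k
```

```text
22.6 [ 0.428  -0.0779  0.0409] tilt/yaw deg [-1.7993e+02  1.4000e-01 -3.2300e+00] w 0.0199 F [-0.3 -0.2 -3.6] q [-0.31 -0.07  1.87  0.    1.35  1.32]
shift tool mm [  2.    0.6 -39.1] rotvec deg [-0.07  0.14 -0.13]
22.7 [ 0.4285 -0.0779  0.041 ] [-3.14e+00  2.00e-03 -5.60e-02] [-0.  -0.2 -2.8] 0.019953196634566822
ball1_center: wrist [256.8  89.2] 0.87 (n2) scene [235.1 214.1] 0.39 (n1)  -> [ 0.5131 -0.0827  0.0293] err [np.float64(0.3), np.float64(0.3)]
pocket: wrist [254.7  96.9] 0.88 (n1) scene [234.3 214.2] 0.59 (n2)  -> [ 0.5085 -0.082   0.0235] err [np.float64(0.8), np.float64(0.8)]
tray_grip: wrist [258.8 231.3] 0.64 (n1) scene [224.3 184.1] 0.65 (n1)  -> [ 0.4323 -0.0772  0.0678] err [np.float64(2.7), np.float64(2.7)]
```

View pics/k_wrist.png

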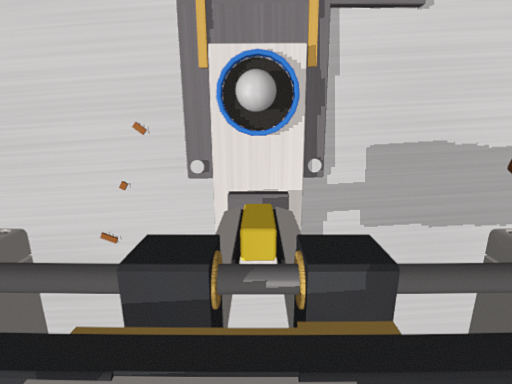

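The ball (256,90) sits in the blue ring (centre 258,92), and the tray is 98 mm out and clear of the bridge. Lifting gently.

arm_command:
  commands: "0 0 -6 0 0 0 0;0 0 -12 0 0 0 0;0 0 -16 0 0 0 0;0 0 -18 0 0 0 0;0 0 -18 0 0 0 0;0 0 -18 0 0 0 0;0 0 -18 0 0 0 0;0 0 -18 0 0 0 0;0 0 -16 0 0 0 0;0 0 -10 0 0 0 0;0 0 -5 0 0 0 0;0 0 0 0 0 0 0"

```text
time: 24.5
tool_pos: [0.4302, -0.0785, 0.2117]
ee_rot: [3.14, -0.008, -0.056]
wrist_force: [0.5, 0.0, -3.1]
width: 0.0198
```

```bash
python3 st.py .366 .29 .20 -3.1; python3 look.py ball1_center,pocket,tray_grip,valve_block wrist,scene,top l
```

```text
24.5 [ 0.4302 -0.0785  0.2117] tilt/yaw deg [179.92  -0.46  -3.21] w 0.0198 F [ 0.5  0.  -3.1] q [-0.31 -0.17  1.61  0.    1.7   1.32]
shift tool mm [ -84.8 -364.3   10.6] rotvec deg [ 0.08 -0.46 -0.11]
24.65 [ 0.4298 -0.0783  0.2108] [ 3.141 -0.006 -0.056] [-0.8 -0.1 -3. ] 0.020100543605913804
ball1_center: wrist [255.5  90.1] 0.57 (n1) scene [230.  168.7] 0.54 (n1) top [275.  191.3] 0.69 (n2)  -> [ 0.5147 -0.0851  0.2076] err [np.float64(2.5), np.float64(1.6), np.float64(1.4)]
pocket: wrist [259.4  93.2] 0.86 (n1) scene [232.5 171.6] 0.90 (n1)  -> [ 0.5141 -0.0831  0.1953] err [np.float64(2.2), np.float64(2.2)]
tray_grip: wrist [258.1 233. ] 0.84 (n1) scene [217.2 139.8] 0.78 (n1)  -> [ 0.4259 -0.0791  0.2249] err [np.float64(0.1), np.float64(0.1)]
valve_block: wrist [467.   47.7] 0.23 (n1) scene [337.5 163.1] 0.71 (n1) top [124.4 218.7] 0.68 (n1)  -> [ 0.4551  0.2927 -0.0074] err [np.float64(1.2), np.float64(1.2)]
```

arm_command:
  commands: "-2 -8 0 0 0 0 0;-4 -16 0 0 0 0 0;-6 -24 0 0 0 0 0;-6 -26 0 0 0 0 0;-6 -26 0 0 0 0 0;-6 -26 0 0 0 0 0;-6 -26 0 0 0 0 0;-6 -26 0 0 0 0 0;-6 -22 0 0 0 0 0;-4 -14 0 0 0 0 0;-2 -7 0 0 0 0 0;0 0 0 0 0 0 0"

```text
time: 26.75
tool_pos: [0.3812, 0.1624, 0.2122]
ee_rot: [-3.137, -0.008, -0.048]
wrist_force: [0.1, -1.4, -2.1]
width: 0.02
```

```bash
python3 st.py .366 .29 .20 -3.1; python3 look.py ball1_center,pocket,valve_block wrist,scene,top m
python3 - <<'E'
from h import *
import cv2
for i in range(2):
  for c in ('wrist','top','scene'):
    p=snapshot(c);t=tip('valve_block',p)
    if t: print(c,t[0],atz(p,t[0][0],0).round(4))
E
```

```text
26.75 [0.3812 0.1624 0.2122] tilt/yaw deg [-179.72   -0.49   -2.73] w 0.02 F [ 0.1 -1.4 -2.1] q [ 0.26 -0.23  1.65  0.    1.71  1.88]
shift tool mm [ -21.4 -126.7   12.6] rotvec deg [-0.28 -0.49  0.37]
26.9 [0.3817 0.1615 0.2122] [-3.137 -0.009 -0.05 ] [-0.  -0.1 -3.4] 0.01973108030867795
ball1_center: wrist [255.   95.9] 0.90 (n1) scene [306.8 128.1] 0.62 (n1) top [155.2 217.6] 0.41 (n2)  -> [0.4623 0.1601 0.1935] err [np.float64(0.9), np.float64(1.1), np.float64(1.7)]
pocket: scene [306.9 128.9] 0.86 (n1) top [155.5 219.1] 0.97 (n1)  -> [0.4584 0.1627 0.186 ] err [np.float64(0.4), np.float64(0.4)]
valve_block: wrist [159.5 121.9] 0.67 (n1) scene [336.8 161.6] 0.75 (n2) top [125.4 219.5] 0.83 (n2)  -> [ 0.4529  0.2912 -0.0019] err [np.float64(3.1), np.float64(1.6), np.float64(1.7)]
wrist (array([160.3072, 127.9104]), 0.76) [0.4454 0.2927 0.    ]
top (array([125.7984, 220.4928]), 0.62) [0.451  0.2877 0.    ]
scene (array([339.8144, 160.3968]), 0.72) [0.4542 0.2993 0.    ]
wrist (array([156.9792, 122.8032]), 0.61) [0.4524 0.2966 0.    ]
top (array([125.9008, 217.1136]), 0.7) [0.4598 0.2876 0.    ]
scene (array([337.5104, 158.8992]), 0.69) [0.4455 0.2967 0.    ]
```

View pics/m_wrist.png

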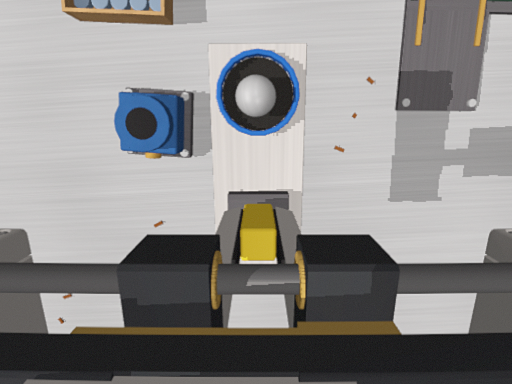

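The block's round top and bore are at (142,123), foot bolts (186,95) and (188,153). The ball is in the ring at (255,95).

Run:
```python
from h import *
p=snapshot('wrist')
print('top',atz(p,(142,123),.07),'bolts',atz(p,(186,95),.01),atz(p,(188,153),.01))
t=snapshot('top');print(proj(t,[.4515,.293,.07]))
hsv=cv2.cvtColor(t['img'],cv2.COLOR_BGR2HSV)
g=cv2.cvtColor(t['img'],cv2.COLOR_BGR2GRAY)[205:240,95:150]
m=g<45
n,l,st,c=cv2.connectedComponentsWithStats(m.astype(np.uint8))
for i in range(1,n):
    if st[i,4]>40: u=c[i]+[95,205]; print(u,st[i],atz(t,u,.07).round(4))
g=cv2.cvtColor(p['img'],cv2.COLOR_BGR2GRAY)[90:160,110:195]
n,l,st,c=cv2.connectedComponentsWithStats((g<45).astype(np.uint8))
for i in range(1,n):
    if st[i,4]>100: u=c[i]+[110,90]; print('w',u,st[i],atz(p,u,.07).round(4))
```

```text
top [0.45193371 0.28871681 0.07      ] bolts [0.48556221 0.25046896 0.01      ] [0.40990882 0.2556822  0.01      ]
[113.62216987 221.04787216]
[131.31527094 219.49753695] [ 16   0  32  34 406] [0.4552 0.2508 0.07  ]
[147.54347826 216.04347826] [50  3  5 18 46] [0.4635 0.2121 0.07  ]
[114.96590909 221.8125    ] [ 13  10  15  15 176] [0.4497 0.2898 0.07  ]
w [179.62  125.004] [ 67   7   6  56 250] [0.4474 0.2464 0.07  ]
w [148.02054795 122.32191781] [ 22  19  24  30 146] [0.4523 0.2818 0.07  ]
```

arm_command:
  commands: "-2 -8 1 0 0 0 0;-3 -16 2 0 -0.2 0 0;-3 -20 2 0 -0.2 0 0;-3 -20 2 0 0 0.2 0;-3 -20 2 0 0 0 0;-3 -19 2 0 0 0 0;-2 -14 1 0 0 0 0;-2 -9 1 0 0 0 0;-1 -4 1 0 0 0 0;0 0 0 0 0 0 0;0 0 0 0 0 0 0"

```text
time: 29.42
tool_pos: [0.3649, 0.2997, 0.1978]
ee_rot: [-3.136, -0.001, -0.053]
wrist_force: [0.4, 0.8, -4.3]
width: 0.0198
```

```bash
cat > fin.py <<'E'
from h import *
p=snapshot('wrist');s=snapshot('scene');t=snapshot('top')
for n,c in (('w',p),('s',s),('t',t)): cv2.imwrite(f'pics/z_{n}.png',c['img'])
for q in ('pocket','ball1_center','tray_grip'):
    rs=[ray(c,tip(q,c)[0][0]) for c in (p,s,t) if tip(q,c) and tip(q,c)[0][1]>.3]
    if len(rs)>1: x,e=tri(rs);print(q,len(rs),x.round(4),[float(a) for a in e])
hsv=cv2.cvtColor(p['img'],cv2.COLOR_BGR2HSV)
m=(abs(hsv[...,0].astype(int)-109)<8)&(hsv[...,1]>150)&(hsv[...,2]>90);m[:,:205]=0;m[:,310:]=0;m[145:]=0
ys,xs=np.nonzero(m);print('ring px',xs.min(),xs.max(),ys.min(),ys.max())
c=((xs.min()+xs.max())/2,(ys.min()+ys.max())/2)
z=robot.get_obs()['tool_pos'][2]-.028+.014;print('ring centre',atz(p,c,z).round(4))
E
python3 st.py .3675 .2945 .198 -3.1; python3 fin.py; python3 -c "
import cv2,numpy as np
a=cv2.imread('pics/z_s.png')[50:230,220:460];cv2.imwrite('pics/z.png',np.hstack([cv2.resize(a,(400,300),interpolation=2),cv2.resize(cv2.imread('pics/z_w.png'),(400,300))]))"
```

```text
29.425 [0.3649 0.2997 0.1978] tilt/yaw deg [-1.7968e+02 -4.0000e-02 -3.0300e+00] w 0.0198 F [ 0.4  0.8 -4.3] q [ 0.56 -0.09  1.56  0.    1.66  2.19]
shift tool mm [ 2.8  5.1 -0.2] rotvec deg [-0.32 -0.04  0.07]
pocket 3 [0.4493 0.2951 0.1799] [1.1, 2.6, 2.5]
ball1_center 3 [0.4458 0.2867 0.1851] [1.1, 2.4, 2.5]
tray_grip 3 [0.3571 0.3008 0.1989] [1.8, 2.2, 1.3]
ring px 217 298 49 134
ring centre [0.4488 0.2946 0.1837]
```

View pics/z.png

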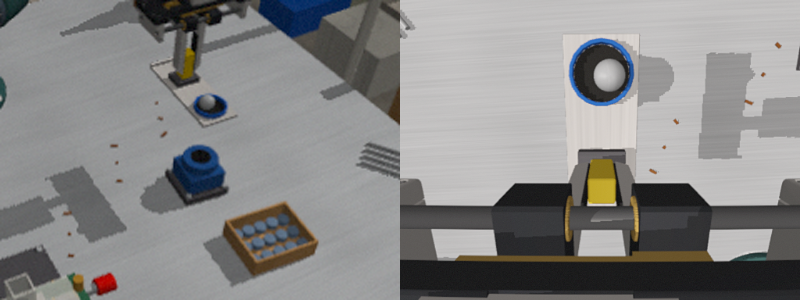

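The ball is in the ring and the tray looks level over the block. It's about 5 mm past the block's middle in y, so I'll trim that.

arm_command:
  commands: "1 2 0 -0.2 0 0 0;1.5 2.5 0 -0.1 0 0 0;0 0 0 0 0 0 0;0 0 0 0 0 0 0;0 0 0 0 0 0 0;0 0 0 0 0 0 0"

```text
time: 31.68
tool_pos: [0.3673, 0.2951, 0.1977]
ee_rot: [-3.141, -0.001, -0.053]
wrist_force: [-0.1, -0.6, -3.9]
width: 0.0196
```

```bash
python3 st.py .3675 .2945 .198 -3.1; python3 fin.py; python3 -c "
from h import *
t=snapshot('top')
for q in ('knob','spray_bottle','sand_core'):
    r=tip(q,t);print(q,r[0] if r else None)
print(robot.get_obs()['qvel'])"
```

```text
31.675 [0.3673 0.2951 0.1977] tilt/yaw deg [-1.7999e+02 -3.0000e-02 -3.0100e+00] w 0.0196 F [-0.1 -0.6 -3.9] q [ 0.56 -0.09  1.56 -0.    1.67  2.18]
shift tool mm [ 0.3  0.6 -0.3] rotvec deg [-0.01 -0.03  0.09]
pocket 3 [0.4501 0.293  0.1707] [1.4, 0.9, 1.8]
ball1_center 3 [0.4455 0.2828 0.1914] [0.6, 0.4, 0.6]
tray_grip 3 [0.3631 0.2969 0.2053] [5.0, 5.9, 1.1]
ring px 217 298 49 134
ring centre [0.4512 0.2899 0.1837]
knob (array([233.0112, 154.4832]), 0.63)
spray_bottle (array([373.504 , 174.4896]), 0.89)
sand_core None
[-1.66657424e-03 -8.45602275e-04 -3.38706111e-06 -7.39339582e-04
 -6.93626218e-04  9.00089183e-05]
```

All checks agree, and the knob and bottle are at the same pixels as at the start. Handing in.

```bash
python3 -c "
from h import *
print(robot.close_job())"
```

```text
the job is handed in; nothing more can be done
None
```

I carried out the task once, start to finish, and handed it in at about 32 s of the 64 s allowed.

- **Knob:** I pulled it 44 mm out to its stop, where 14 N moved it no further, then pushed it home to within about 0.5 mm of its start. One ball dropped into the pocket.
- **Tray:** I drew it about 98 mm out of the feeder before lifting it, then carried it level to the valve block. The arm is still holding it there.

**Last checks**
- **Position:** the pocket ring measured (0.451, 0.290) m, against (0.451, 0.290) for the block's middle, which is itself good to about 3 mm.
- **Height:** the tray's underside is about 0.170 m above the bench by the arm's pose, so 10 cm above the block's top.
- **Level and still:** the gripper is within 0.1° of level, the arm is still, and the wrist carries about 3.9 N.
- **Ball:** it is in the pocket, resting towards one side of the ring. That fits a tilt too small for me to measure.

**Where checks were weak or disagreed**
- The network's final pocket height was 0.171 m, about 13 mm below the figure from the arm's pose. An earlier reading at this place gave 0.180 m, so I trusted the arm's pose.
- The network did not find the sand core in the last top picture. The bottle was where it started, the plug box looked in place in the last scene picture, and the arm never came near any of them.

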